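# Press the colour probe home in its sprung check dock and hold it for the reading

### The arm

A 7-joint arm with a two-finger parallel gripper is mounted at the origin on a cart in front of the work surface, level with it; the furniture and walls round the work are solid. World frame = base frame: x ahead of the robot, y to its left, z up, the work surface at z = 0. Lengths are in m, angles in rad, forces in N, time in s.
With the tool pointing down it reaches from about 0.4 to 0.85 m from the base axis. Payload 10.4 kg.
Tool frame: the origin (TCP) lies between the finger pads; the fingertips stand manip.finger_overhang ahead of it and the grasp point (between the pads) lies 11 mm behind it (manip.finger_overhang is the distance from the TCP to the fingertips, in m); x points along the fingers, z is the direction in which the jaws open and shut, and the axes are right-handed (so a half turn about x gives the same grasp; the last joint's range is limited). The gripper opens to 85 mm and grips with 20 to 120 N. Pads are 22 mm wide; open, the fingers measure 114 mm over their backs; the gripper's body (76 mm by 85 mm) begins 54 mm behind the grasp point. The pads swing forward as they close: fully open they stand 13 mm farther back than shut.
Start: joints at [1.295, 0.332, -0.065, 1.46, 0.022, 1.35, -0.088], TCP at [0.156, -0.605, 0.239] pointing down, gripper open.
Joint ranges: [-2.6, 2.6], [-0.5, 2.12], [-1.47, 1.34], [0.16, 2.42], [-1.27, 4.41], [0.06, 2.06], [-2.6, 2.6]. Speed limits (rad/s): [2.22, 2.22, 2.79, 2.79, 3.14, 3.14, 3.14].

### API

Orientations are given as a unit quaternion [x, y, z, w].
In Python, from workcell import get_obs, camera, workorder, manip gives the robot as it stands. The module is installed in compiled form; this text tells all that it offers.
- The arm moves only by the tool play_rows, never from a script. Its argument "increments" is text: rows parted by semicolons, each of 4 numbers parted by spaces: the shift along the tool's x, y, z in m, then the turn about the tool's x in rad. A call has 1 to 20 rows; each row shifts and turns the pose as measured when the row begins, along the tool's axes as they then stand; what a row does not reach is not made up. A row lasts 1/10 s, in which the tool goes at most 50 mm and 8.59 degrees, less where a joint would pass 70% of its speed; a pose out of reach is approached as far as the arm can. A call is refused whole if a number of a shift passes 0.05 or a number of a turn 0.15, either way. A call with a gripper value outside its range is refused whole. "hand" is the gripper command: -1 is fully open, 1 is shut, values between are in proportion, set as the call begins (left out, the last holds). The fingers move at their own pace and stop on an object; "squeeze" is the grip in N (left out, the last holds). Time passes only in rows, so rows that do not move let the fingers close. It gives the time, the measured TCP pose, the force and the opening at its end, in the units of the state.
- get_obs(): the state, without advancing time (a new reading comes with each control period).
- camera(name): name is "scene" or "top"; returns a dict with "img" (400x640x3 uint8, blue, green, red), "fov_y" (degrees; the focal length in pixels is half the picture's height over the tangent of half this angle, whatever the lens; pixels are square), "cx", "cy" (the principal point, pixels), "R" (3x3) and "t" (3): a world point X has camera coordinates R X + t. Camera axes: x right, y down, z forward; pixel columns grow to the right and rows downward; lengths in m; the calibration is good to about 2 mm. A picture is of the moment at which its call begins. There is no depth.
- workorder.hand_in(): hands the job in, once; it reports no verdict.
The state is a dict: "clock": time; "joint_pos": joint angles; "joint_velocities": joint speeds; "tau": joint torques, N m; "position": TCP position; "ee_rot": TCP orientation; "ft_force": force on the tool from outside, world axes, zero at the start; "torque": the same for the moment, N m; "grip_width": opening from 0.0 (shut) to 1.0 (fully open).
Only numpy, scipy, OpenCV 4.12 (cv2) and the standard library are available. Lean on these libraries where they do the work, as an engineer would, in place of code of your own. Each camera call takes 0.05 s, during which the arm holds its last target.

### The job

Pull the blue-collared probe up out of its cup, put its nose into the bore of the check dock and press it straight down against the sprung plunger until its blue collar sits flat and firmly on the dock's brass rim. The reading lasts as long as the probe is held down, so finish holding it: keep gripping it and keep it pressed on the rim, and do not let go. Leave the yellow-collared probe and the other things as they stand.

Things in the scene. Friction and masses are not known exactly. Their poses are not given: they have to be found in the camera images.
- blue_probe: Rigid colour probe, 122 mm long, 0.08 to 0.17 kg. Origin: centre of its collar's underside; z up the axis. Below: steel nose, 14 mm across, 45 mm long, the last 9 mm tapering to a flat 7 mm tip. Collar: blue disc 34 mm across, 7 mm thick. Above: white round handle, 22 mm across, z = 7 to 69 mm, blue cap to 77 mm. It stands upright in blue_cup.
- blue_probe_tip (a point): The flat lower end of the blue probe's nose, 45 mm below the collar's underside.
- blue_cup: A fixed white cup on a grey foot: tube 43 mm across, foot 80 mm across and 14 mm high, rim 75 mm above the bench. Origin: centre of the underside, z up. Bore 19 mm across and open at the top; at the start the blue probe's nose hangs upright in it with its collar resting on the rim.
- yellow_cup: A fixed white cup on a grey foot: tube 43 mm across, foot 80 mm across and 14 mm high, rim 75 mm above the bench. Origin: centre of the underside, z up. Bore 19 mm across and open at the top; at the start the yellow probe's nose hangs upright in it with its collar resting on the rim.
- yellow_probe: Rigid colour probe, 122 mm long, 0.08 to 0.17 kg. Origin: centre of its collar's underside; z up the axis. Below: steel nose, 14 mm across, 45 mm long, the last 9 mm tapering to a flat 7 mm tip. Collar: yellow disc 34 mm across, 7 mm thick. Above: white round handle, 22 mm across, z = 7 to 69 mm, yellow cap to 77 mm. Stays in yellow_cup.
- dock: Check dock, fixed: grey base plate 90 x 90 x 12 mm, dark upright tube 48 mm across with a brass rim 75 mm above the bench. Origin: centre of the underside, z up. A bore 19 mm across opens at the top (2.5 mm of play round the 14 mm nose), with the sprung plunger inside. Fully home, the nose is 45 mm in and the blue collar lies on the rim.
- dock_rim (a point): Centre of the bore's mouth, at the level of the top face of the brass rim, z up. Fully home, the probe's origin lies on this point.
- stop_ring: The brass rim of the dock, a ring 48 mm outside, 19 mm inside, 6 mm thick; its top face is the hard stop for the collar. Origin: centre of its underside, 6 mm below dock_rim.
- plunger_top (a point): Centre of the red plunger's flat top, inside the bore, 25 mm below the rim at rest.
- plunger (a joint): How far the sprung plunger is pressed down, m: 0 at rest, 0.020 with the collar on the rim (its own limit is 0.026). It pushes back with 3 N at first, rising 0.25 N per mm to 8 N with the collar on the rim; any further force is carried by the rim. A nose rubbing on the bore adds a few N of friction. A red tab on the dock goes down with it.
- vial: Bystander, loose: amber vial with a red cap, 33 mm across, 80 mm high. Origin: centre of its underside.
- countdown: Bystander, loose: small white bench timer, 45 x 60 x 18 mm. Origin: centre of its underside.
- bottle: Bystander, loose: small bottle with a blue cap, 48 mm across, 98 mm high. Origin: centre of its underside.
There are look-alikes about, which are no part of the job. What is shaped like the blue_cup but green is not meant. What is shaped like the blue_probe but green is not meant.

How it is judged:
By the outcome, as a careful person would: the job done as asked, in the order asked, and still so for the second after the job is handed in, while the arm keeps its last pose, push and grip.
It also fails if it takes over 48 s, if anything falls off the work surface, if the arm or the gripper's body presses on something with over 40 N, if the wrist force passes 120 N, or if a joint passes its speed limit or range.

## Working session

There is one attempt and no reset: what is moved stays moved. The work goes in short steps, Python scripts to look and compute and a tool call to move; the robot and the scene stay as the last step left them, time stands still between calls to the robot, and variables do not carry over. Pictures are saved under pics/ and viewed, and the job is handed in when it is done.

Besides the shell and the picture viewer there is one more tool, called after "Call:" as name(argument=value, ...) on one line, values as JSON. play_rows: Moves the arm, as the interface text tells. Its arguments: {"type":"object","properties":{"increments":{"type":"string"},"hand":{"type":"number"},"squeeze":{"type":"number"}},"required":["increments"]}

```bash
mkdir -p pics
python3 - <<'E'
from workcell import get_obs, camera, manip
import cv2
o=get_obs()
for k,v in o.items(): print(k,v)
print(manip.finger_overhang)
for n in("scene","top"):
    c=camera(n); cv2.imwrite(f"pics/{n}0.png",c["img"]); print(n,c["fov_y"],c["cx"],c["cy"],c["R"],c["t"])
E
```

```text
clock 0.0
joint_pos [ 1.29539827  0.33284935 -0.06469966  1.46096188  0.02155544  1.34987987
 -0.08850368]
joint_velocities [ 6.92364092e-04 -7.76694421e-04 -9.35625660e-04 -4.14915921e-05
 -1.98566907e-04 -3.22231978e-04 -1.67301782e-04]
tau [ 1.69776802e-03 -6.25452232e+01  5.02114103e-02 -3.91620684e+01
  1.63361948e-02  9.61557264e-03 -5.38534073e-05]
position [ 0.15623839 -0.60477676  0.23852015]
ee_rot [ 0.43327546  0.55944169 -0.43267961  0.55864634]
ft_force [ 0.14660364  0.72089618 -0.85671605]
torque [ 0.01744922  0.02351858 -0.014042  ]
grip_width 0.9967777378764284
0.008
scene 54.010381730427625 324.0279666646441 197.53648004250553 [[-0.90570431 -0.42388466  0.00463596]
 [-0.27650049  0.58243183 -0.76440868]
 [ 0.32132098 -0.69361009 -0.64471534]] [0.60352199 0.17495608 0.75086507]
top 55.690145496182105 321.45304507675894 200.8089332309655 [[ 0.01517718 -0.99984932 -0.00842515]
 [-0.98518868 -0.01351422 -0.17094042]
 [ 0.17080081  0.01089475 -0.98524534]] [0.11492359 0.61255847 0.8303718 ]
```

View pics/scene0.png

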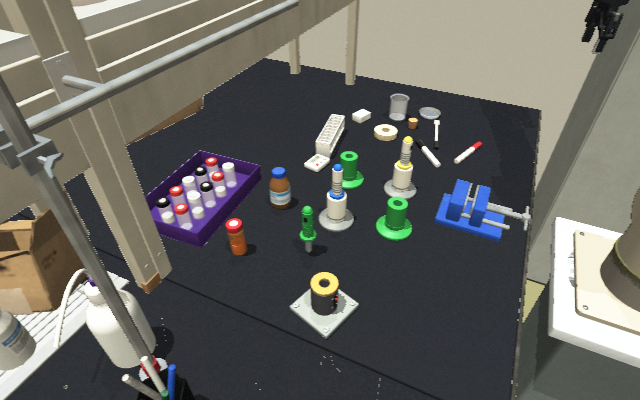

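View pics/top0.png

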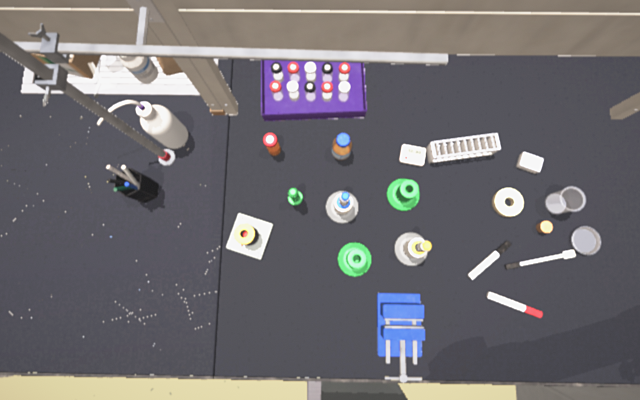

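The blue probe is at scene (337,195) and top (343,203). The dock is at scene (323,285) and top (247,234), with a green look-alike probe between them at scene (308,230). Next I'll measure both.

```bash
cat > h.py <<'E'
import numpy as np, cv2
from workcell import camera,get_obs
def f(c): return 200/np.tan(np.radians(c["fov_y"])/2)
def ray(c,u,v):
    d=np.array([(u-c["cx"])/f(c),(v-c["cy"])/f(c),1.]); R=np.array(c["R"]); 
    return -R.T@np.array(c["t"]), R.T@d
def onz(c,u,v,z):
    o,d=ray(c,u,v); return o+d*(z-o[2])/d[2]
def proj(c,X):
    p=np.array(c["R"])@np.array(X)+c["t"]; return f(c)*p[:2]/p[2]+[c["cx"],c["cy"]]
def tri(c1,p1,c2,p2):
    o1,d1=ray(c1,*p1);o2,d2=ray(c2,*p2)
    s=np.linalg.lstsq(np.c_[d1,-d2],o2-o1,rcond=None)[0]
    a=o1+s[0]*d1;b=o2+s[1]*d2
    return (a+b)/2,np.linalg.norm(a-b)
def blobs(c,name,lo,hi,box):
    x0,y0,x1,y1=box
    hsv=cv2.cvtColor(c["img"],cv2.COLOR_BGR2HSV)
    m=cv2.inRange(hsv,lo,hi); k=np.zeros_like(m);k[y0:y1,x0:x1]=m[y0:y1,x0:x1]
    n,l,s,ce=cv2.connectedComponentsWithStats(k)
    for i in range(1,n):
        if s[i,4]>5: print(name,s[i].tolist(),ce[i].round(2))
    return k
E
python3 - <<'E'
from h import *
S=camera("scene");T=camera("top")
for n,c,b in(("S",S,(315,155,360,225)),("T",T,(325,185,362,225))):
    blobs(c,n+"blue",(100,120,60),(125,255,255),b)
for n,c,b in(("S",S,(295,260,350,320)),("T",T,(230,215,265,250))):
    k=blobs(c,n+"brass",(15,90,90),(35,255,255),b)
    pts=cv2.findNonZero(k); print(n,cv2.fitEllipse(cv2.convexHull(pts)))
    cx=k
for n,c,b in(("S",S,(290,190,325,260)),("T",T,(280,180,310,212))):
    blobs(c,n+"green",(45,100,60),(80,255,255),b)
a=cv2.resize(S["img"][150:350,260:420],None,fx=3,fy=3,interpolation=cv2.INTER_CUBIC)
cv2.imwrite("pics/sc1.png",a)
a=cv2.resize(T["img"][170:270,220:370],None,fx=5,fy=5,interpolation=cv2.INTER_CUBIC)
cv2.imwrite("pics/tc1.png",a)
E
```

```text
Sblue [333, 164, 9, 7, 53] [337.13 167.04]
Sblue [329, 189, 16, 10, 77] [336.29 194.42]
Tblue [342, 197, 6, 3, 8] [344.   198.38]
Tblue [341, 201, 9, 7, 25] [345.52 205.08]
Sbrass [310, 272, 29, 24, 496] [323.99 283.35]
S ((324.0068359375, 283.3287048339844), (23.979711532592773, 28.61077880859375), 89.89032745361328)
Tbrass [245, 227, 11, 18, 33] [252.03 236.61]
Tbrass [239, 229, 9, 9, 22] [242.23 232.41]
T ((246.55946350097656, 235.48338317871094), (15.391155242919922, 19.86992835998535), 42.631919860839844)
Sgreen [299, 205, 18, 37, 440] [307.37 225.06]
Tgreen [288, 188, 15, 18, 143] [294.9 196.9]
```

View pics/sc1.png

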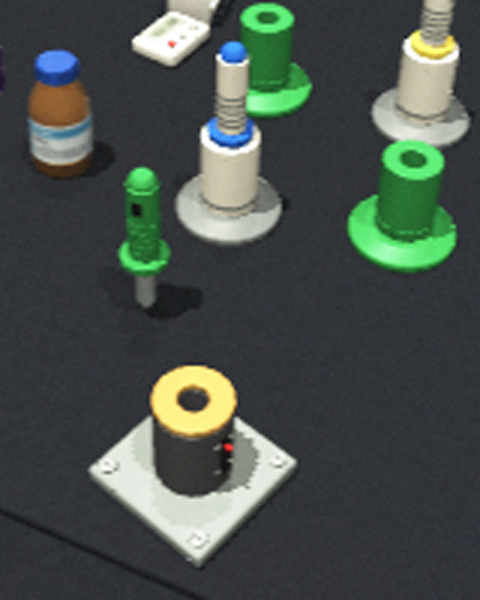

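View pics/tc1.png

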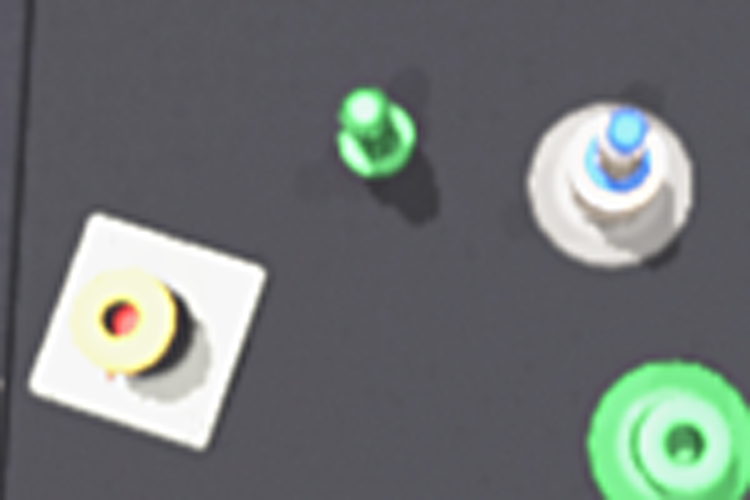

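Run:
```python
from h import *
S=camera("scene");T=camera("top")
k=blobs(T,"Tb",(15,40,200),(40,255,255),(230,215,262,252)); e=cv2.fitEllipse(cv2.convexHull(cv2.findNonZero(k)));print(e)
d=blobs(T,"Tcap",(90,80,60),(125,255,255),(325,185,362,225))
c=blobs(T,"Tfoot",(0,0,120),(179,70,255),(318,180,365,226)); ef=cv2.fitEllipse(cv2.convexHull(cv2.findNonZero(c)));print(ef)
print("dock S",onz(S,324.0,283.3,.075),"T",onz(T,*e[0],.075),tri(S,(324.,283.3),T,e[0]))
print("cap tri",tri(S,(337.1,166.9),T,(345.4,196)))
print("cap S z.148",onz(S,337.1,166.9,.148),"T z.152",onz(T,345.4,196,.151))
print("foot T",onz(T,*ef[0],.012))
print("collarT",onz(T,343.4,202,.080))
# self check projections
for n,X in(("cup",onz(T,*ef[0],.012)),):
    for z in(.014,.075,.082,.152): print(z,proj(S,[X[0],X[1],z]),proj(T,[X[0],X[1],z]))
g=blobs(S,"SCollar",(100,120,60),(125,255,255),(325,185,350,205))
print("green",tri(S,(307.4,212),T,(292.5,190)))
print("vial",onz(S,236,224,.08),"bottle",onz(S,279,172,.098))
```

```text
Tb [237, 226, 18, 19, 55] [248.33 238.09]
Tb [239, 229, 10, 10, 45] [243.49 233.38]
((244.8536376953125, 233.83236694335938), (18.720996856689453, 21.186742782592773), 20.808734893798828)
Tcap [342, 192, 7, 9, 52] [344.88 195.56]
Tcap [337, 198, 13, 10, 44] [342.84 204.14]
Tfoot [325, 190, 34, 34, 765] [341.24 207.44]
((341.5847473144531, 206.4930877685547), (32.85491180419922, 33.236717224121094), 107.58786010742188)
dock S [0.52732289 0.29800202 0.075     ] T [0.52945247 0.29436433 0.075     ] (array([0.52925776, 0.29511343, 0.07073028]), np.float64(0.0011234070175021862))
cap tri (array([0.60453834, 0.07275084, 0.14753963]), np.float64(0.001639271984068622))
cap S z.148 [0.60344206 0.07329755 0.148     ] T z.152 [0.60469356 0.07314624 0.151     ]
foot T [0.60459755 0.07495131 0.012     ]
collarT [0.60414209 0.07383657 0.08      ]
0.014 [334.78271969 215.6183042 ] [341.62090571 206.36465886]
0.075 [335.41475153 194.79942421] [342.80328177 202.16504605]
0.082 [335.49106385 192.28572657] [342.94961281 201.64530132]
0.152 [336.30183051 165.57939215] [344.55439495 195.94536888]
SCollar [329, 189, 16, 10, 77] [336.29 194.42]
green (array([0.6196942 , 0.18560639, 0.11146002]), np.float64(0.00857464455778941))
vial [0.74184306 0.24562245 0.08      ] bottle [0.73854714 0.08184191 0.098     ]
```

```bash
cat >> h.py <<'E'
from scipy.spatial.transform import Rotation as Ro
def totool(target):
    o=get_obs(); R=Ro.from_quat(o["ee_rot"]).as_matrix(); return R.T@(np.array(target)-o["position"])
E
python3 - <<'E'
from h import *
o=get_obs();R=Ro.from_quat(o["ee_rot"]).as_matrix();print(R.round(4))
print(totool([.6042,.0737,.24]))
E
```

```text
[[-1.000e-04  9.682e-01  2.501e-01]
 [ 4.000e-04  2.501e-01 -9.682e-01]
 [-1.000e+00 -0.000e+00 -4.000e-04]]
[-0.00072233  0.60341678 -0.54515326]
```

Call:
play_rows(increments="0 0.04 -0.02 0;0 0.04 -0.02 0;0 0.04 -0.02 0;0 0.04 -0.02 0;0 0.04 -0.02 0;0 0.04 -0.02 0;0 0.04 -0.03 0;0 0.04 -0.03 0;0 0.04 -0.03 0;0 0.04 -0.03 0;0 0.03 -0.03 0;0 0.03 -0.03 0", hand=-1)

```text
clock: 1.5
position: [0.5319, -0.1972, 0.2373]
ee_rot: [0.436, 0.556, -0.438, 0.556]
ft_force: [1.0, -1.9, -0.9]
grip_width: 1.003
```

Run:
```python
from h import *
print(totool([.6042,.0737,.24]))
```

```text
[-0.00356828  0.13408708 -0.24627348]
```

Call:
play_rows(increments="0 0.02 -0.035 0;0 0.02 -0.035 0;0 0.02 -0.035 0;0 0.02 -0.035 0;0 0.02 -0.035 0;0 0.02 -0.035 0;0 0.015 -0.03 0;0 0 0 0;0 0 0 0")

```text
clock: 2.4
position: [0.6091, 0.0867, 0.2363]
ee_rot: [0.435, 0.558, -0.435, 0.557]
ft_force: [0.9, -0.5, -0.3]
grip_width: 0.997
```

Run:
```python
from h import *
o=get_obs();R=Ro.from_quat(o["ee_rot"]).as_matrix();print(R.round(4),o["position"])
print(totool([.6042,.0737,.24]))
S=camera("scene");T=camera("top")
for c,p in((S,"s2"),(T,"t2")):
    cv2.imwrite(f"pics/{p}.png",c["img"])
```

```text
[[-7.000e-04  9.697e-01  2.441e-01]
 [ 3.000e-04  2.441e-01 -9.697e-01]
 [-1.000e+00 -6.000e-04 -5.000e-04]] [0.60910322 0.08669378 0.23628238]
[-0.00371777 -0.00792948  0.01140184]
```

View pics/s2.png

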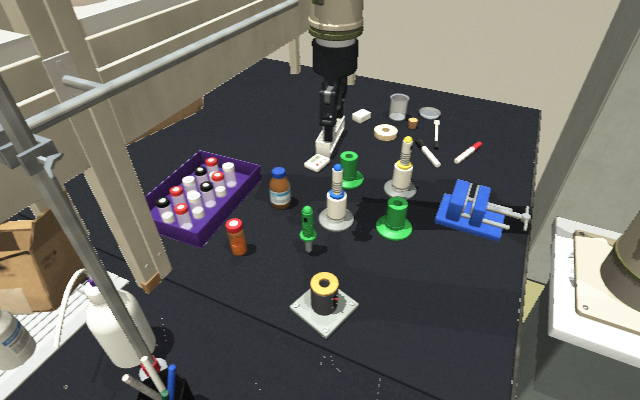

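View pics/t2.png

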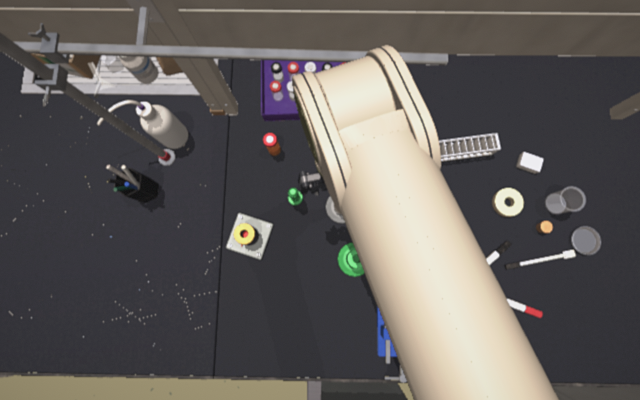

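Run:
```python
from h import *
S=camera("scene");T=camera("top")
print("camT",-np.array(T["R"]).T@T["t"],"camS",-np.array(S["R"]).T@S["t"])
for z in(.24,.35,.4,.5,.6,.7): print(z,proj(T,[.609,.087,z]),proj(S,[.609,.087,z]),"dock",proj(T,[.528,.295,z]),proj(S,[.528,.295,z]))
print(tri(S,(152,287),T,(228,113)))
print(tri(S,(152,287),T,(237,110)))
```

```text
camT [0.45991328 0.11413783 0.9237992 ] camS [0.35371921 0.67473131 0.61503427]
0.24 [340.49936223 184.76098891] [332.70996905 129.82011451] dock [225.58110304 226.90122113] [324.99075216 209.65066   ]
0.35 [343.40079127 169.75945239] [333.94505192  72.59526219] dock [207.02765698 219.48861901] [325.53822716 144.09590555]
0.4 [345.10374043 160.95453121] [334.59862141  42.31355578] dock [196.08434855 215.11647214] [325.84312533 107.58734463]
0.5 [349.64659415 137.46617944] [336.12995186 -28.63727752] dock [166.69550776 203.3748376 ] [326.60276735  16.62767286]
0.6 [356.79023455 100.53073109] [ 338.05668447 -117.90820081] dock [119.8963492  184.67731152] [ 327.66006059 -109.97280752]
0.7 [369.66380926  33.96925449] [ 340.55466589 -233.64668331] dock [ 33.70438686 150.24129787] [ 329.23257344 -298.26577739]
(array([ 0.86329349,  0.37967859, -0.02911471]), np.float64(0.007940953882657161))
(array([ 0.88709631,  0.36480909, -0.06096902]), np.float64(0.010782530757134066))
```

Run:
```python
from h import *
S=camera("scene");T=camera("top")
print(tri(S,(297,3),T,(446,59)))
print(tri(S,(68,82),T,(141,48)))
print(tri(S,(22,148),T,(47,52)))
print(tri(S,(160,395),T,(166,157)))
# cup/probe relative measures
print(onz(S,335,186,.1))
```

```text
(array([ 0.7588539 , -0.06040224,  0.4107252 ]), np.float64(0.006639378963008952))
(array([0.7885618 , 0.40297709, 0.41552282]), np.float64(0.033075456427771946))
(array([0.75337415, 0.51498831, 0.4166042 ]), np.float64(0.02210717627332465))
(array([ 0.72825438,  0.53450229, -0.04754581]), np.float64(0.02662378312383757))
[0.60549892 0.07652095 0.1       ]
```

Call:
play_rows(increments="0.005 -0.008 0.011 0;0.02 0 0 0;0.02 0 0 0;0 0 0 0;0 0 0 0")

```text
clock: 3.2
position: [0.6033, 0.0647, 0.1906]
ee_rot: [0.437, 0.555, -0.438, 0.556]
ft_force: [0.4, 0.3, -1.1]
grip_width: 1.001
```

Run:
```python
from h import *
print(get_obs()["position"],totool([.6043,.0735,.108]))
```

```text
[0.60327538 0.06465271 0.19060438] [ 0.0825834   0.00303759 -0.00857687]
```

Call:
play_rows(increments="0 0.003 -0.008 0;0 0 0 0;0 0 0 0")

```text
clock: 3.5
position: [0.6051, 0.0731, 0.1929]
ee_rot: [0.438, 0.554, -0.437, 0.557]
ft_force: [-0.2, -1.0, -0.9]
grip_width: 1.0
```

Run:
```python
from h import *
print(get_obs()["position"],totool([.6043,.0735,.108]))
S=camera("scene")
cv2.imwrite("pics/s3.png",cv2.resize(S["img"][50:250,250:430],None,fx=3,fy=3,interpolation=cv2.INTER_CUBIC))
```

```text
[0.60512063 0.07312769 0.1928599 ] [ 0.08485514 -0.00096557 -0.0008287 ]
```

View pics/s3.png

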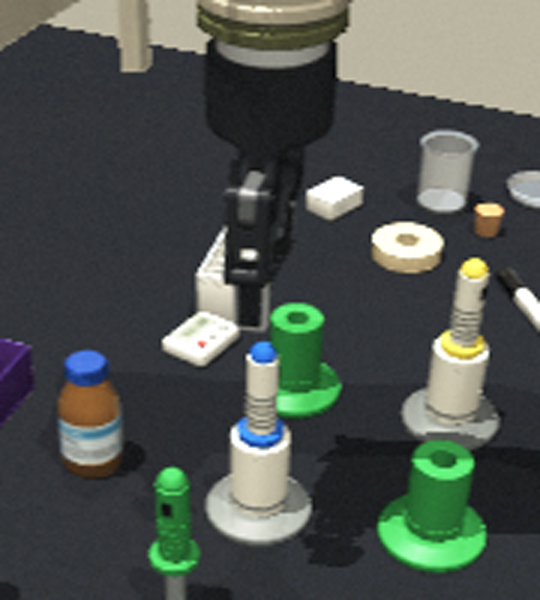

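Run:
```python
from h import *
S=camera("scene");o=get_obs();R=Ro.from_quat(o["ee_rot"]).as_matrix()
for x in(-.005,.008):
  for z in(-.05,-.0425,0,.0425,.05):
    print(x,z,((proj(S,o["position"]+R@[x,0,z])-[250,50])*3).round(0))
```

```text
-0.005 -0.05 [247. 331.]
-0.005 -0.0425 [249. 324.]
-0.005 0 [261. 288.]
-0.005 0.0425 [272. 254.]
-0.005 0.05 [274. 249.]
0.008 -0.05 [246. 348.]
0.008 -0.0425 [249. 341.]
0.008 0 [260. 305.]
0.008 0.0425 [271. 271.]
0.008 0.05 [273. 265.]
```

Call:
play_rows(increments="0.02 0 0 0;0.02 0 0 0;0.02 0 0 0;0.015 0 0 0;0.008 0 0 0;0 0 0 0;0 0 0 0")

```text
clock: 4.3
position: [0.6072, 0.0738, 0.1095]
ee_rot: [0.439, 0.553, -0.436, 0.558]
ft_force: [-0.3, -0.4, -0.4]
grip_width: 0.995
```

Run:
```python
from h import *
print(get_obs()["position"],totool([.6043,.0735,.108]))
S=camera("scene")
cv2.imwrite("pics/s4.png",cv2.resize(S["img"][80:250,250:430],None,fx=3,fy=3,interpolation=cv2.INTER_CUBIC))
```

```text
[0.60719653 0.07375693 0.10945021] [ 0.00142712 -0.00288662 -0.00043559]
```

View pics/s4.png

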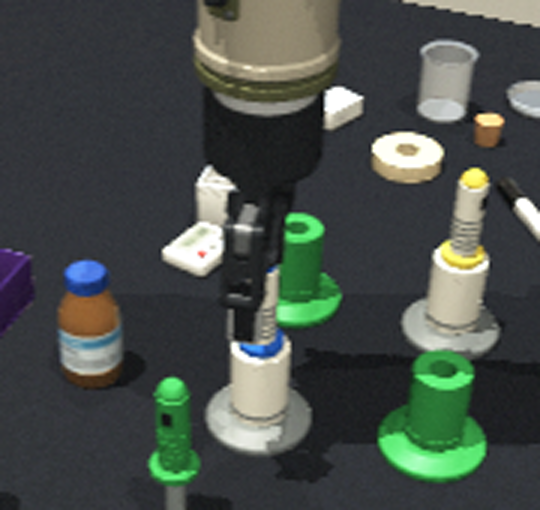

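Call:
play_rows(increments="0 -0.003 0 0;0 0 0 0;0 0 0 0")

```text
clock: 4.65
position: [0.6051, 0.0731, 0.1115]
ee_rot: [0.439, 0.552, -0.435, 0.559]
ft_force: [-0.9, -0.1, -0.5]
grip_width: 1.001
```

Call:
play_rows(increments="0 0 0 0;0 0 0 0;0 0 0 0;0 0 0 0;0 0 0 0;0 0 0 0;0 0 0 0;0 0 0 0", hand=1, squeeze=90)

```text
clock: 5.45
position: [0.6056, 0.0732, 0.1124]
ee_rot: [0.44, 0.552, -0.435, 0.559]
ft_force: [0.1, 0.5, 0.9]
grip_width: 0.236
```

Run:
```python
from h import *
o=get_obs();print(o["position"],o["ft_force"],o["torque"],o["grip_width"]);print(Ro.from_quat(o["ee_rot"]).as_matrix().round(4))
S=camera("scene")
cv2.imwrite("pics/s5.png",cv2.resize(S["img"][80:250,250:430],None,fx=3,fy=3,interpolation=cv2.INTER_CUBIC))
```

```text
[0.60556261 0.07324008 0.11239311] [0.07213838 0.49587244 0.88631131] [-0.07357242  0.04106173  0.01360881] 0.23602713849009663
[[ 0.0126  0.972   0.2346]
 [-0.0016  0.2346 -0.9721]
 [-0.9999  0.0119  0.0045]]
```

View pics/s5.png

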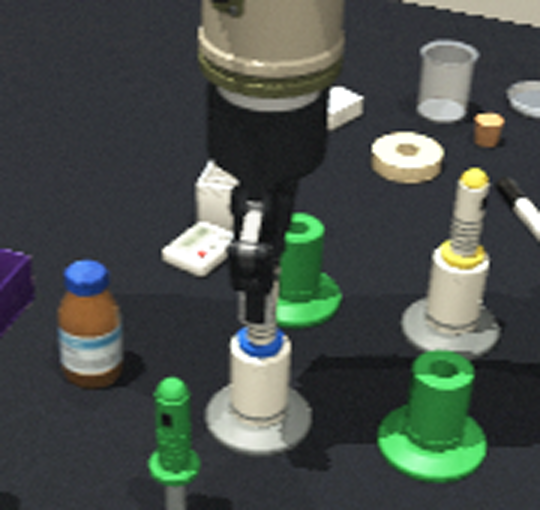

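Call:
play_rows(increments="-0.02 0 0 0;-0.03 0 0 0;-0.03 0 0 0;-0.03 0 0 0;-0.015 0 0 0;0 0 0 0")

```text
clock: 6.1
position: [0.6027, 0.0732, 0.2394]
ee_rot: [0.439, 0.553, -0.436, 0.558]
ft_force: [-0.8, 0.6, -1.0]
grip_width: 0.235
```

Run:
```python
from h import *
o=get_obs();print(o["position"],o["ft_force"],o["torque"],o["grip_width"]);print(Ro.from_quat(o["ee_rot"]).as_matrix().round(4))
S=camera("scene")
cv2.imwrite("pics/s6.png",cv2.resize(S["img"][80:330,250:430],None,fx=2.4,fy=2.4,interpolation=cv2.INTER_CUBIC))
print(totool([.5283,.2955,.24]))
```

```text
[0.60267357 0.07323659 0.23943857] [-0.82259059  0.55430145 -0.95939862] [ 0.0176627  -0.02039675 -0.04606897] 0.23497186679039983
[[ 0.0082  0.972   0.235 ]
 [-0.0015  0.235  -0.972 ]
 [-1.      0.0076  0.0034]]
[-0.00261036 -0.01967586 -0.23350373]
```

View pics/s6.png

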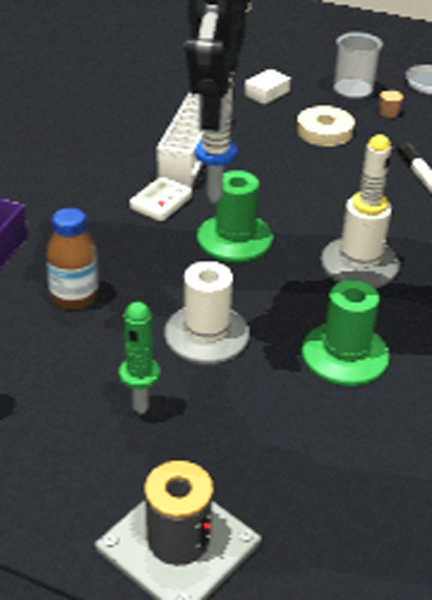

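Call:
play_rows(increments="0 -0.002 -0.02 0;0 -0.003 -0.035 0;0 -0.003 -0.035 0;0 -0.003 -0.035 0;0 -0.003 -0.035 0;0 -0.003 -0.03 0;0 -0.002 -0.02 0;0 -0.001 -0.01 0;0 0 0 0;0 0 0 0")

```text
clock: 7.15
position: [0.5249, 0.2843, 0.221]
ee_rot: [0.433, 0.556, -0.443, 0.554]
ft_force: [0.4, 0.1, -0.1]
grip_width: 0.234
```

Run:
```python
from h import *
o=get_obs();print(o["position"],o["ft_force"],o["torque"],o["grip_width"]);print(Ro.from_quat(o["ee_rot"]).as_matrix().round(4))
S=camera("scene");T=camera("top")
cv2.imwrite("pics/s7.png",cv2.resize(S["img"][100:350,240:420],None,fx=2.4,fy=2.4,interpolation=cv2.INTER_CUBIC))
cv2.imwrite("pics/t7.png",T["img"])
print(totool([.5283,.2955,.24]))
```

```text
[0.52490132 0.28432953 0.22097042] [ 0.38115668  0.08447694 -0.08828363] [-0.02733815 -0.06459478  0.01196911] 0.2340758680344075
[[-0.0115  0.9728  0.2312]
 [-0.0092  0.2311 -0.9729]
 [-0.9999 -0.0133  0.0063]]
[-0.01883123  0.0053981  -0.0104381 ]
```

View pics/s7.png

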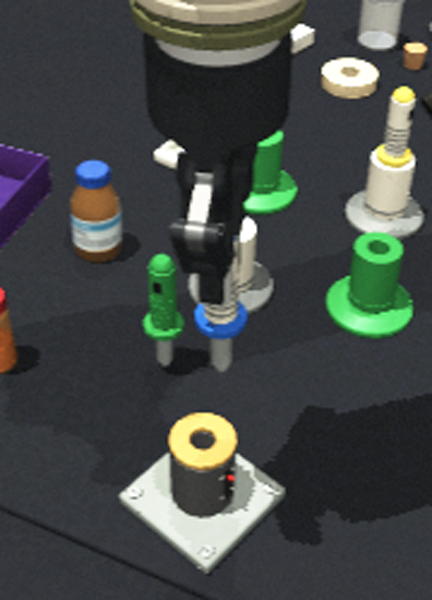

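View pics/t7.png

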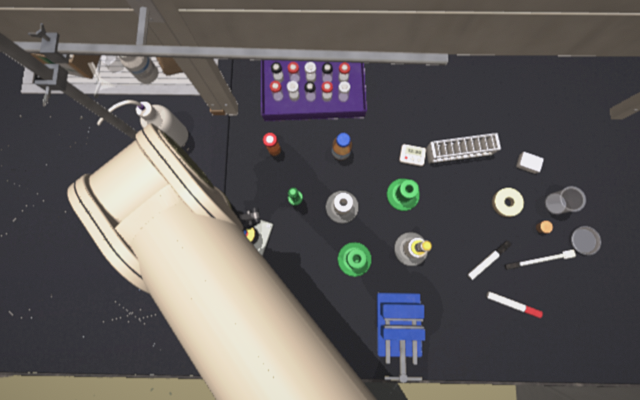

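Run:
```python
from h import *
S=camera("scene")
k=blobs(S,"Sb",(15,60,90),(38,255,255),(300,260,350,310))
cs,h=cv2.findContours(k,cv2.RETR_CCOMP,cv2.CHAIN_APPROX_NONE)
for c,hh in zip(cs,h[0]):
    if len(c)>8: e=cv2.fitEllipse(c);print(hh[3],e,onz(S,*e[0],.075))
# tops of ring profile: left/right extreme columns and top row
ys,xs=np.nonzero(k);print(xs.min(),xs.max(),ys.min(),ys.max())
# predicted outline of ring at (x,y)
t=np.linspace(0,2*np.pi,60)
for X in([.528,.2955],[.529,.2945],[.528,.294]):
    for r,z in((.024,.075),(.024,.069),(.0095,.075)):
        q=np.array([proj(S,[X[0]+r*np.cos(a),X[1]+r*np.sin(a),z]) for a in t]);print(X,r,z,q.min(0).round(1),q.max(0).round(1))
cv2.imwrite("pics/s8.png",cv2.resize(S["img"][260:310,295:355],None,fx=10,fy=10,interpolation=cv2.INTER_NEAREST))
import cv2 as c2
I=c2.imread("pics/top0.png")
c2.imwrite("pics/t8.png",c2.resize(I[215:255,225:270],None,fx=12,fy=12,interpolation=c2.INTER_NEAREST))
```

```text
Sb [310, 272, 29, 24, 505] [324.01 283.35]
-1 ((324.0069885253906, 283.3226013183594), (23.519975662231445, 28.220205307006836), 88.17402648925781) [0.52729217 0.2980397  0.075     ]
0 ((324.0, 282.92022705078125), (8.2431058883667, 10.318102836608887), 90.0) [0.52765941 0.29728309 0.075     ]
310 338 272 295
[0.528, 0.2955] 0.024 0.075 [310.2 271. ] [338.4 293.8]
[0.528, 0.2955] 0.024 0.069 [310.2 273.2] [338.3 296. ]
[0.528, 0.2955] 0.0095 0.075 [318.7 277.6] [329.8 286.7]
[0.529, 0.2945] 0.024 0.075 [309.9 270.4] [338.1 293.2]
[0.529, 0.2945] 0.024 0.069 [310.  272.6] [338.  295.3]
[0.529, 0.2945] 0.0095 0.075 [318.4 277. ] [329.6 286. ]
[0.528, 0.294] 0.024 0.075 [310.5 270.4] [338.7 293.1]
[0.528, 0.294] 0.024 0.069 [310.6 272.6] [338.6 295.3]
[0.528, 0.294] 0.0095 0.075 [319.1 277. ] [330.2 286. ]
```

View pics/s8.png

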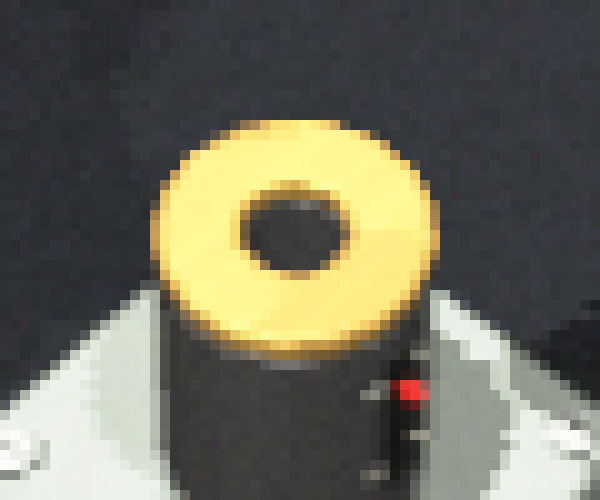

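View pics/t8.png

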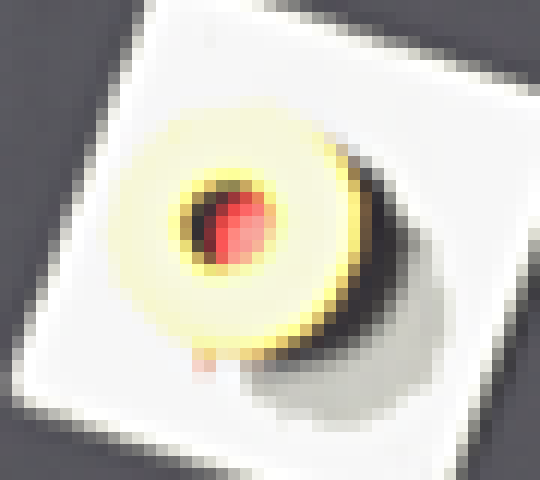

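```bash
cat >> h.py <<'E'
RG=np.array([[.0126,.972,.2346],[-.0016,.2346,-.9721],[-.9999,.0119,.0045]]); RG=np.linalg.svd(RG)[0]@np.linalg.svd(RG)[2]
PG=np.array([.60556,.07324,.11239]); P0=np.array([.6042,.0733,.075]); DOCK=np.array([.5288,.2962,.075])
def probe():
    o=get_obs();R=Ro.from_quat(o["ee_rot"]).as_matrix();p=np.array(o["position"])
    Q=R@RG.T; return p+Q@(P0-PG), Q, R
def report():
    o=get_obs();O,Q,R=probe();tip=O-.045*Q[:,2]
    print("t",o["clock"],"tcp",np.round(o["position"],4),"F",np.round(o["ft_force"],1),"grip",round(o["grip_width"],3))
    print("origin",O.round(4),"tip",tip.round(4),"axis",Q[:,2].round(4),"toolx",R[:,0].round(4))
    print("tip err to dock, tool axes",(R.T@(DOCK-tip)).round(4),"origin err",(R.T@(DOCK-O)).round(4))
E
python3 - <<'E'
from h import *
report()
S=camera("scene")
O,Q,R=probe()
print("pred collar top c",proj(S,O+.007*Q[:,2]),"under",proj(S,O),"tip",proj(S,O-.045*Q[:,2]))
blobs(S,"collar",(100,120,60),(125,255,255),(315,220,350,250))
cv2.imwrite("pics/s9.png",cv2.resize(S["img"][215:265,305:360],None,fx=10,fy=10,interpolation=cv2.INTER_NEAREST))
E
```

```text
t 7.3 tcp [0.5254 0.284  0.2215] F [ 0.1  0.7 -1. ] grip 0.233
origin [0.5231 0.2838 0.1842] tip [0.5221 0.2834 0.1392] axis [0.0234 0.0072 0.9997] toolx [-0.0108 -0.0089 -0.9999]
tip err to dock, tool axes [ 0.064   0.0103 -0.0113] origin err [ 0.109   0.0098 -0.0115]
pred collar top c [330.65244615 229.89123061] under [330.69094048 233.14098427] tip [330.92533407 252.92886761]
collar [320, 226, 24, 15, 178] [331.21 234.08]
```

View pics/s9.png

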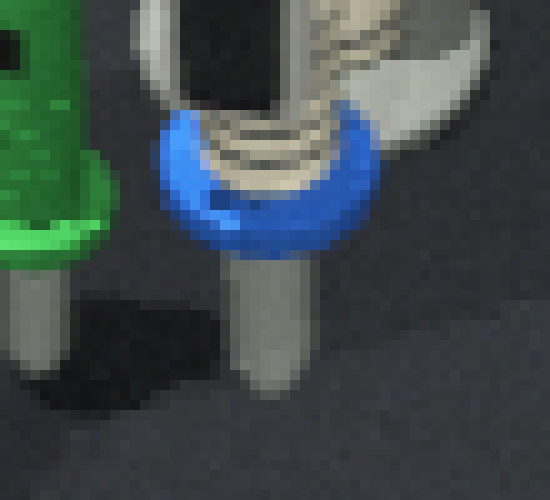

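Call:
play_rows(increments="0 0.01 -0.011 0;0 0 0 0;0.02 0 0 0;0.02 0 0 0;0 0 0 0;0 0 0 0")

```text
clock: 7.95
position: [0.535, 0.292, 0.1823]
ee_rot: [0.436, 0.553, -0.445, 0.553]
ft_force: [0.4, -0.5, -0.2]
grip_width: 0.236
```

Run:
```python
from h import *
report()
```

```text
t 7.95 tcp [0.535  0.292  0.1823] F [ 0.4 -0.5 -0.2] grip 0.236
origin [0.5329 0.2918 0.145 ] tip [0.532  0.2915 0.1   ] axis [0.0202 0.0076 0.9998] toolx [-0.0077 -0.0093 -0.9999]
tip err to dock, tool axes [ 0.0249 -0.0018 -0.0055] origin err [ 0.0699 -0.0023 -0.0057]
```

Call:
play_rows(increments="0 -0.002 -0.005 0;0 0 0 0;0 0 0 0;0 0 0 0;0 0 0 0;0 0 0 0;0 0 0 0;0 0 0 0;0 0 0 0;0 0 0 0")

```text
clock: 8.95
position: [0.5328, 0.297, 0.1859]
ee_rot: [0.438, 0.552, -0.444, 0.554]
ft_force: [-0.6, 0.4, -1.2]
grip_width: 0.231
```

Run:
```python
from h import *
report()
```

```text
t 8.95 tcp [0.5328 0.297  0.1859] F [-0.6  0.4 -1.2] grip 0.231
origin [0.5308 0.2969 0.1485] tip [0.5301 0.2966 0.1035] axis [0.0163 0.0059 0.9998] toolx [-0.0038 -0.0076 -1.    ]
tip err to dock, tool axes [ 0.0285 -0.0012 -0.0001] origin err [ 0.0735 -0.0017 -0.0003]
```

Call:
play_rows(increments="0 -0.001 0 0;0 0 0 0;0 0 0 0;0 0 0 0;0 0 0 0;0 0 0 0;0 0 0 0;0 0 0 0;0 0 0 0;0 0 0 0;0 0 0 0;0 0 0 0;0 0 0 0;0 0 0 0;0 0 0 0;0 0 0 0;0 0 0 0;0 0 0 0;0 0 0 0;0 0 0 0")

```text
clock: 10.95
position: [0.5317, 0.2967, 0.1858]
ee_rot: [0.438, 0.552, -0.444, 0.553]
ft_force: [0.2, -0.8, 0.0]
grip_width: 0.241
```

Run:
```python
from h import *
report()
```

```text
t 10.95 tcp [0.5317 0.2967 0.1858] F [ 0.2 -0.8  0. ] grip 0.241
origin [0.5297 0.2966 0.1484] tip [0.529  0.2963 0.1034] axis [0.0166 0.006  0.9998] toolx [-0.004  -0.0077 -1.    ]
tip err to dock, tool axes [ 0.0284 -0.0001 -0.0001] origin err [ 0.0734 -0.0006 -0.0003]
```

Call:
play_rows(increments="0.022 0 0 0;0 0 0 0;0 0 0 0")

```text
clock: 11.25
position: [0.532, 0.2969, 0.1644]
ee_rot: [0.438, 0.552, -0.443, 0.554]
ft_force: [0.7, 0.3, 0.6]
grip_width: 0.234
```

Run:
```python
from h import *
report()
S=camera("scene")
O,Q,R=probe()
print("pred under",proj(S,O),"tip",proj(S,O-.045*Q[:,2]))
cv2.imwrite("pics/s10.png",cv2.resize(S["img"][235:300,295:355],None,fx=9,fy=9,interpolation=cv2.INTER_NEAREST))
T=camera("top");cv2.imwrite("pics/t10.png",cv2.resize(T["img"][200:270,200:300],None,fx=6,fy=6,interpolation=cv2.INTER_NEAREST))
```

```text
t 11.25 tcp [0.532  0.2969 0.1644] F [0.7 0.3 0.6] grip 0.234
origin [0.5301 0.2968 0.1271] tip [0.5294 0.2965 0.0821] axis [0.0155 0.0053 0.9999] toolx [-0.0029 -0.007  -1.    ]
tip err to dock, tool axes [ 0.0071 -0.0006  0.0002] origin err [ 0.0521 -0.0011 -0.0001]
pred under [323.1026182  262.06980176] tip [323.46888104 279.64378937]
```

View pics/s10.png

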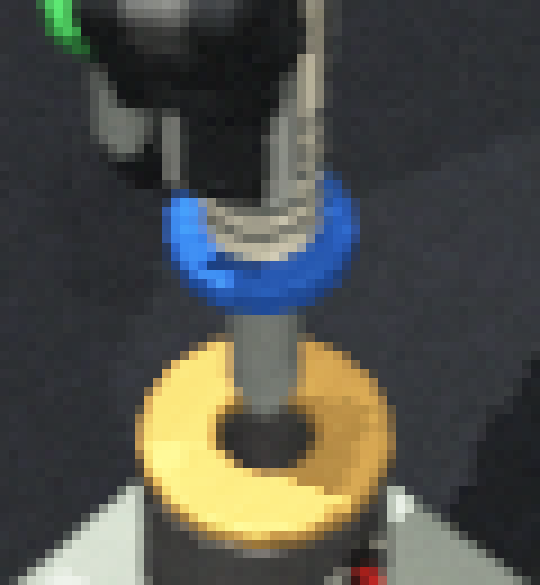

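View pics/t10.png

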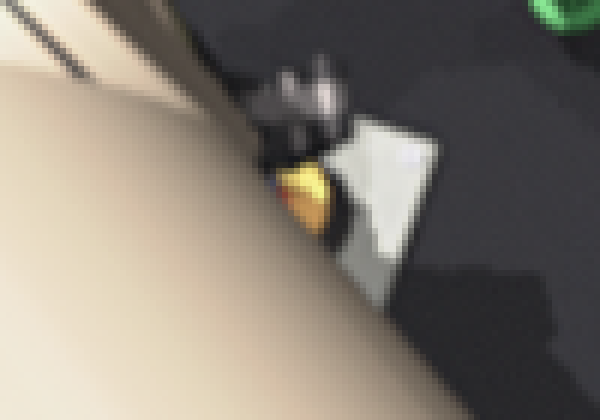

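Call:
play_rows(increments="0.012 -0.0005 0 0;0 0 0 0;0.01 0 0 0;0 0 0 0;0 0 0 0")

```text
clock: 11.85
position: [0.5318, 0.2967, 0.1416]
ee_rot: [0.439, 0.552, -0.443, 0.554]
ft_force: [0.4, -0.2, -0.5]
grip_width: 0.236
```

Run:
```python
from h import *
report()
```

```text
t 11.85 tcp [0.5318 0.2967 0.1416] F [ 0.4 -0.2 -0.5] grip 0.236
origin [0.5299 0.2966 0.1043] tip [0.5293 0.2963 0.0593] axis [0.0142 0.0049 0.9999] toolx [-0.0016 -0.0067 -1.    ]
tip err to dock, tool axes [-0.0157 -0.0006  0.0001] origin err [ 0.0293 -0.0011 -0.0001]
```

Call:
play_rows(increments="0.01 -0.001 0 0;0 0 0 0;0.008 0 0 0;0 0 0 0")

```text
clock: 12.25
position: [0.5315, 0.2969, 0.1235]
ee_rot: [0.44, 0.551, -0.442, 0.554]
ft_force: [-0.6, -1.0, 4.3]
grip_width: 0.234
```

Run:
```python
from h import *
report()
```

```text
t 12.25 tcp [0.5315 0.2969 0.1235] F [-0.6 -1.   4.3] grip 0.234
origin [0.5297 0.2969 0.0862] tip [0.5291 0.2967 0.0412] axis [0.012  0.0037 0.9999] toolx [ 6.0e-04 -5.5e-03 -1.0e+00]
tip err to dock, tool axes [-0.0338 -0.0005  0.0006] origin err [ 0.0112 -0.001   0.0004]
```

Call:
play_rows(increments="0.007 -0.0005 0.0005 0;0.004 0 0 0;0.002 0 0 0;0.002 0 0 0")

```text
clock: 12.65
position: [0.5318, 0.2971, 0.1124]
ee_rot: [0.44, 0.551, -0.442, 0.555]
ft_force: [-11.1, -7.3, 30.1]
grip_width: 0.235
```

Run:
```python
from h import *
report()
S=camera("scene")
cv2.imwrite("pics/s11.png",cv2.resize(S["img"][235:325,285:360],None,fx=6.5,fy=6.5,interpolation=cv2.INTER_NEAREST))
```

```text
t 12.65 tcp [0.5318 0.2971 0.1124] F [-11.1  -7.3  30.1] grip 0.235
origin [0.5301 0.297  0.075 ] tip [0.5297 0.2969 0.03  ] axis [0.0092 0.0034 1.    ] toolx [ 0.0034 -0.0052 -1.    ]
tip err to dock, tool axes [-0.045  -0.001   0.0007] origin err [-0.     -0.0015  0.0005]
```

View pics/s11.png

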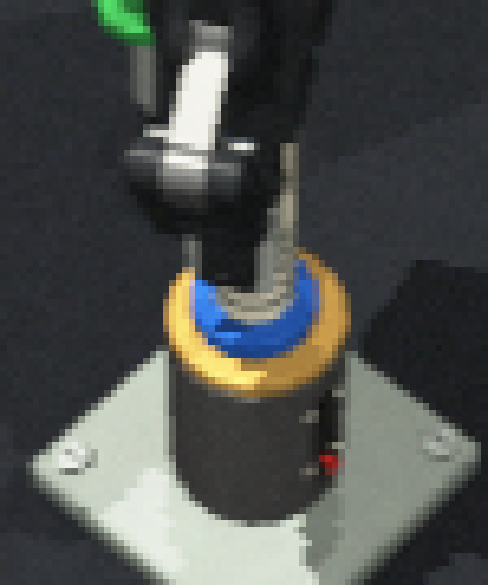

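Call:
play_rows(increments="0.001 0 0 0;0.001 0 0 0;0.002 0 0 0;0.002 0 0 0")

```text
clock: 13.1
position: [0.5319, 0.2973, 0.1124]
ee_rot: [0.44, 0.55, -0.442, 0.556]
ft_force: [-7.5, -5.8, 21.3]
grip_width: 0.235
```

Run:
```python
from h import *
report()
```

```text
t 13.1 tcp [0.5319 0.2973 0.1124] F [-7.5 -5.8 21.3] grip 0.235
origin [0.5303 0.2972 0.075 ] tip [0.53   0.2969 0.03  ] axis [0.0069 0.0053 1.    ] toolx [ 0.0056 -0.007  -1.    ]
tip err to dock, tool axes [-0.045  -0.0011  0.0008] origin err [ 0.     -0.0017  0.0006]
```

Call:
play_rows(increments="0.002 -0.001 0.0005 0;0.003 -0.0005 0.0005 0;0.003 0 0 0")

```text
clock: 13.4
position: [0.5318, 0.2973, 0.1124]
ee_rot: [0.442, 0.548, -0.44, 0.557]
ft_force: [-12.8, -10.7, 31.1]
grip_width: 0.237
```

Run:
```python
from h import *
report()
for i in range(6):
    S=camera("scene")
    report() if i in(2,5) else 0
cv2.imwrite("pics/s12.png",cv2.resize(S["img"][235:325,285:360],None,fx=6.5,fy=6.5,interpolation=cv2.INTER_NEAREST))
cv2.imwrite("pics/s12f.png",S["img"])
```

```text
t 13.4 tcp [0.5318 0.2973 0.1124] F [-12.8 -10.7  31.1] grip 0.237
origin [0.5304 0.2972 0.075 ] tip [0.5304 0.297  0.03  ] axis [0.0015 0.0048 1.    ] toolx [ 0.0111 -0.0065 -0.9999]
tip err to dock, tool axes [-0.045  -0.0013  0.0009] origin err [-0.     -0.0018  0.0007]
t 13.55 tcp [0.5318 0.2973 0.1124] F [-11.   -7.4  28.4] grip 0.234
origin [0.5304 0.2972 0.075 ] tip [0.5303 0.297  0.03  ] axis [0.0015 0.0049 1.    ] toolx [ 0.011  -0.0066 -0.9999]
tip err to dock, tool axes [-0.045  -0.0012  0.0008] origin err [-0.     -0.0018  0.0006]
t 13.7 tcp [0.5318 0.2973 0.1124] F [-11.1  -8.   28.8] grip 0.235
origin [0.5304 0.2972 0.075 ] tip [0.5303 0.297  0.03  ] axis [0.0016 0.0049 1.    ] toolx [ 0.011  -0.0066 -0.9999]
tip err to dock, tool axes [-0.045  -0.0012  0.0008] origin err [-0.     -0.0018  0.0006]
```

View pics/s12.png

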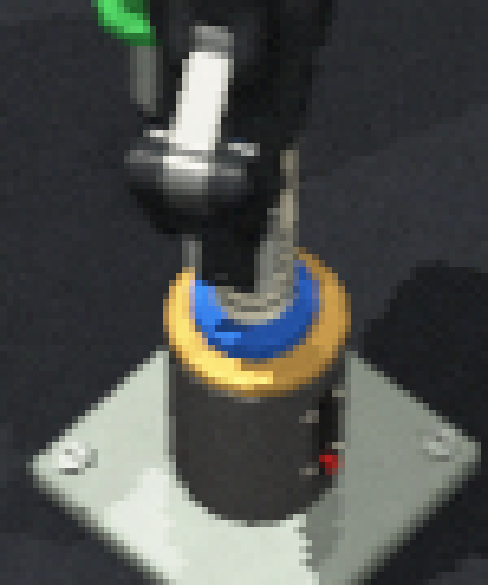

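View pics/s12f.png

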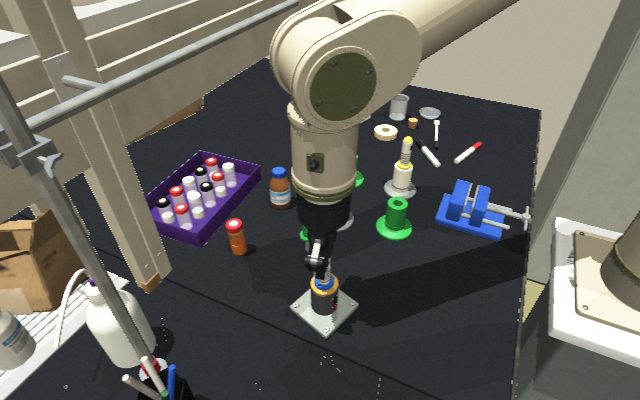

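The collar sits on the rim: its height works out to 0.0750 m, tilt is about 0.3° and the vertical force holds at about 28 N. The red tab is down and the grip is unchanged, so I'm handing in with the press kept on.

Run:
```python
from workcell import workorder
print(workorder.hand_in())
from h import *
report()
```

```text
the job is handed in; nothing more can be done
None
the job is handed in; nothing more can be done
```

I pulled the blue probe from its cup and lowered its nose into the dock bore. I then pressed it down until the collar met the brass rim, and handed in at about 13.7 s with the arm still gripping and pressing.

Last checks before handing in:
- **Seating:** the arm pose puts the collar's underside at z = 0.0750 m, which is the rim height. The probe's tilt came out at about 0.3°. The scene picture shows the collar on the rim and the red tab down.
- **Force and grip:** the vertical force held steady at about 28 N. That is the 8 N spring plus roughly 20 N on the rim. The grip opening stayed at 0.235.
- **Other things:** in the last scene picture the yellow probe and the vial, bottle and other bystanders in view look untouched. The arm hides the green look-alike probe and the timer there, but it was lifted well clear of both.

Some checks were less clean:
- **Sideways force:** about 13 N remained at the end, so either the nose is leaning on the bore or the collar is rubbing on the rim. A small sideways correction did not remove it.
- **Centring:** the arm pose puts the probe about 1.9 mm off my measured dock centre, within the 2.5 mm of play.
- **Views:** the arm blocked the top camera at the dock, so the final look was from the scene camera only.

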